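# Start three sample timers in order

### The job

Start the timers of the three samples one after another: with the fingertips lightly press down the yellow key, then the green one, then the red one, each so that it stays down. Only touch the keys: do not lift, shift or push hard on the timers, leave the spare timer with the white key off, and leave the sample cups where they stand.

Things in the scene. Friction and masses are not known exactly. Their poses are not given: they have to be found in the camera images.
- timer_yellow: the timer with the yellow key: a loose mid-grey rounded box, 90 (its x) x 66 (its y) x 30 mm high, 0.3 kg, standing on rubber feet; a blank display lies on top at its -x end (towards the robot), the round yellow key on top at its +x end. Origin: centre of its underside, z up
- key_yellow_top (a point): centre of the flat top face of the yellow key, a round upright plunger 40 mm in diameter that stands 20 mm above the timer's top (50 mm above the worktop) when up, 18 mm towards +x from the timer's centre; the point moves down with the key. The cap is sprung on its plunger: it gives 1 mm per 1.5 N (at most 8 mm) and comes back when let go
- key_yellow (a joint): how far the yellow key is pressed in, m, without the give of its cap: 0 up, 0.010 at the stop. About 3 N starts it, rising to about 5 N at the stop, so pressing the cap 12 mm below its starting height brings it to about 0.009; after that the cap stays about 10 mm proud of the timer. It does not spring back: it stays where it is pushed. It starts up; beyond 0.005 the timer runs, below 0.002 it is off
- timer_green: the timer with the green key: a loose mid-grey rounded box, 90 (its x) x 66 (its y) x 30 mm high, 0.3 kg, standing on rubber feet; a blank display lies on top at its -x end (towards the robot), the round green key on top at its +x end. Origin: centre of its underside, z up
- key_green_top (a point): centre of the flat top face of the green key, a round upright plunger 40 mm in diameter that stands 20 mm above the timer's top (50 mm above the worktop) when up, 18 mm towards +x from the timer's centre; the point moves down with the key. The cap is sprung on its plunger: it gives 1 mm per 1.5 N (at most 8 mm) and comes back when let go
- key_green (a joint): how far the green key is pressed in, m, without the give of its cap: 0 up, 0.010 at the stop. About 3 N starts it, rising to about 5 N at the stop, so pressing the cap 12 mm below its starting height brings it to about 0.009; after that the cap stays about 10 mm proud of the timer. It does not spring back: it stays where it is pushed. It starts up; beyond 0.005 the timer runs, below 0.002 it is off
- timer_red: the timer with the red key: a loose mid-grey rounded box, 90 (its x) x 66 (its y) x 30 mm high, 0.3 kg, standing on rubber feet; a blank display lies on top at its -x end (towards the robot), the round red key on top at its +x end. Origin: centre of its underside, z up
- key_red_top (a point): centre of the flat top face of the red key, a round upright plunger 40 mm in diameter that stands 20 mm above the timer's top (50 mm above the worktop) when up, 18 mm towards +x from the timer's centre; the point moves down with the key. The cap is sprung on its plunger: it gives 1 mm per 1.5 N (at most 8 mm) and comes back when let go
- key_red (a joint): how far the red key is pressed in, m, without the give of its cap: 0 up, 0.010 at the stop. About 3 N starts it, rising to about 5 N at the stop, so pressing the cap 12 mm below its starting height brings it to about 0.009; after that the cap stays about 10 mm proud of the timer. It does not spring back: it stays where it is pushed. It starts up; beyond 0.005 the timer runs, below 0.002 it is off
- timer_white: the timer with the white key: a loose mid-grey rounded box, 90 (its x) x 66 (its y) x 30 mm high, 0.3 kg, standing on rubber feet; a blank display lies on top at its -x end (towards the robot), the round white key on top at its +x end. Origin: centre of its underside, z up
- key_white_top (a point): centre of the flat top face of the white key, a round upright plunger 40 mm in diameter that stands 20 mm above the timer's top (50 mm above the worktop) when up, 18 mm towards +x from the timer's centre; the point moves down with the key. The cap is sprung on its plunger: it gives 1 mm per 1.5 N (at most 8 mm) and comes back when let go
- key_white (a joint): how far the white key is pressed in, m, without the give of its cap: 0 up, 0.010 at the stop. About 3 N starts it, rising to about 5 N at the stop, so pressing the cap 12 mm below its starting height brings it to about 0.009; after that the cap stays about 10 mm proud of the timer. It does not spring back: it stays where it is pushed. It starts up; beyond 0.005 the timer runs, below 0.002 it is off
- cup_yellow: loose sample cup with blue screw lid, 61 mm in diameter and 63 mm high, 40 g, standing about 105 mm behind (+x of) the centre of the yellow-key timer. Origin: centre of its underside, z up
- cup_green: loose sample cup with blue screw lid, 61 mm in diameter and 63 mm high, 40 g, standing about 105 mm behind (+x of) the centre of the green-key timer. Origin: centre of its underside, z up
- cup_red: loose sample cup with blue screw lid, 61 mm in diameter and 63 mm high, 40 g, standing about 105 mm behind (+x of) the centre of the red-key timer. Origin: centre of its underside, z up
There are look-alikes about, which are no part of the job. Leave any brown or orange look-alike of the timer_green alone.

How it is judged:
On the way, in this order (a step that is already met when the one before it is completed fails the run):
1. the yellow key is pressed, the later ones still up (value of joint key_yellow above 0.005 m and value of joint each of key_green, key_red, key_white below 0.002 m), for 0.2 s.
2. the green key is pressed, the later ones still up (value of joint each of key_yellow, key_green above 0.005 m and value of joint each of key_red, key_white below 0.002 m), for 0.2 s.
3. the red key is pressed, the later ones still up (value of joint each of key_yellow, key_green, key_red above 0.005 m and value of joint key_white below 0.002 m), for 0.2 s.
At the end, for the whole second after the job is handed in: The yellow, green and red keys, pressed in that order, are down (more than 5 of their 10 mm) and the white key is up (less than 2 mm in); all four timers stand upright, at rest, within 20 mm of where they were, and the three cups within 15 mm (all of step 3 and distance of each of timer_yellow, timer_green, timer_red, timer_white from where it was at the start of the episode below 0.02 m and angle between each of timer_yellow, timer_green, timer_red, timer_white, cup_yellow, cup_green, cup_red's own z axis and vertical below 0.05 rad and linear speed of each of timer_yellow, timer_green, timer_red, timer_white, cup_yellow, cup_green, cup_red below 0.02 m/s and distance of each of cup_yellow, cup_green, cup_red from where it was at the start of the episode below 0.015 m); the robot touches nothing.
It fails at once if a key was pressed out of turn, or the white one at all (value of joint key_white above 0.002 m or (value of joint key_green above 0.002 m and not (value of joint key_yellow above 0.005 m)) or (value of joint key_red above 0.002 m and not (value of joint key_green above 0.005 m))).
It fails at once if a key or timer was pushed hard (over 20 N) (contact force between the fingers and timer_yellow above 20 N or contact force between the fingers and timer_green above 20 N or contact force between the fingers and timer_red above 20 N or contact force between the fingers and timer_white above 20 N).
It fails at once if a timer was lifted (over 8 mm) (height (world z) of any of timer_yellow, timer_green, timer_red, timer_white above 0.008 m).
It fails at once if a timer was shifted more than 20 mm or tipped (distance of any of timer_yellow, timer_green, timer_red, timer_white from where it was at the start of the episode above 0.02 m or angle between any of timer_yellow, timer_green, timer_red, timer_white's own z axis and vertical above 0.25 rad).
It fails at once if a sample cup was shifted more than 15 mm or tipped (distance of any of cup_yellow, cup_green, cup_red from where it was at the start of the episode above 0.015 m or angle between any of cup_yellow, cup_green, cup_red's own z axis and vertical above 0.25 rad).
It also fails if it takes over 48 s, if anything falls off the work surface, if the arm or the gripper's body presses on something with over 40 N, if the wrist force passes 120 N, or if a joint passes its speed limit or range.

### The arm

A 7-joint arm with a two-finger parallel gripper is mounted at the origin on a cart in front of the work surface, level with it; the furniture and walls round the work are solid. World frame = base frame: x ahead of the robot, y to its left, z up, the work surface at z = 0. Lengths are in m, angles in rad, forces in N, time in s.
With the tool pointing down it reaches from about 0.4 to 0.85 m from the base axis. Payload 4.5 kg.
Tool frame: the origin (TCP) lies between the finger pads; the fingertips stand 11 mm ahead of it and the grasp point (between the pads) lies 8 mm behind it (r.nose_length is the distance from the TCP to the fingertips, in m); z points along the fingers, y is the line along which they close (so a half turn about z gives the same grasp; the last joint's range is limited). The gripper opens to 88 mm and grips with 3 to 60 N. Pads are 18 mm wide; open, the fingers measure 123 mm over their backs; the gripper's body (75 mm by 187 mm) begins 45 mm behind the grasp point.
Start: joints at [-1.184, 0.689, -0.195, 1.565, 0.157, 0.902, -0.215], TCP at [0.216, 0.587, 0.25] pointing down, gripper open.
Joint ranges: [-3.01, 3.01], [-0.46, 2.08], [-1.47, 1.51], [0.13, 2.56], [-1, 4.14], [0.04, 2.09], [-2.66, 2.66]. Speed limits (rad/s): [2.57, 2.57, 3.14, 3.14, 3.14, 3.14, 3.14].

### API

Orientations are given as a unit quaternion [x, y, z, w].
In Python, from plant import get_state, snapshot, camera_model, r gives the robot as it stands.
- The arm moves only by the shell command python3 -m inch 'ROWS' [FORCE]. ROWS is text: rows parted by semicolons, each of 7 numbers parted by spaces: the opening, from -1 (shut) to 1 (fully open), then the shift along the tool's x, y, z in m, then the turn, a rotation vector about the tool's x, y, z in rad. A call has 1 to 20 rows; each row shifts and turns the commanded pose from where the row before left it, along the tool's axes as they then stand; what a row does not reach is not made up. A row lasts 1/12 s, in which the tool goes at most 41.7 mm and 7.16 degrees, less where a joint would pass 70% of its speed; a pose out of reach is approached as far as the arm can. A call is refused whole if a number of a shift passes 0.0417 or a number of a turn 0.125, either way. A call with a gripper value outside its range is refused whole. The fingers move at their own pace and stop on an object; FORCE is the grip in N (left out, the last holds). Time passes only in rows, so rows that do not move let the fingers close. It gives the time, the measured TCP pose, the force, the opening and the grip force at its end, in the units of the state.
- get_state(): the state, without advancing time (a new reading comes with each control period).
- snapshot(name): name is "scene" or "top" or "wrist"; returns (picture, depth): 480x640x3 uint8, red, green, blue; 480x640 float32, m along the optical axis (not along the pixel's ray), 0 where there is no reading.
- camera_model(name): a dict with "intrinsics" (3x3 intrinsics, pixels), "view" (4x4, takes a point from world to camera coordinates). Camera axes: x right, y down, z forward; pixel columns grow to the right and rows downward; lengths in m; the calibration is good to about 2 mm. A picture is of the moment at which its call begins: read the wrist's pose just before it. camera_model takes no time and is no camera call; for the wrist camera it gives the pose at the moment of the call.
- r.finish_job(): hands the job in; it is judged then, once.
The state is a dict: "clock": time; "q": joint angles; "qd": joint speeds; "joint_torque": joint torques, N m; "tool_pos": TCP position; "eef_rot": TCP orientation; "contact_force": force on the tool from outside, world axes, zero at the start; "moment": the same for the moment, N m; "opening": opening from 0.0 (shut) to 1.0 (fully open); "finger_force": force on a finger pad.
Only numpy, scipy, OpenCV 4.12 (cv2) and the standard library are available. Lean on these libraries where they do the work, as an engineer would, in place of code of your own. Each camera call takes 0.05 s, during which the arm holds its last target. There are 200 camera calls.

## Working session

There is one attempt and no reset: what is moved stays moved. The work goes in short steps, Python scripts to look and compute and a shell command to move; the robot and the scene stay as the last step left them, time stands still between calls to the robot, and variables do not carry over. Pictures are saved under pics/ and viewed, at most 10 in all, crops included, and the job is handed in when it is done.

```bash
mkdir -p pics; ls; python3 - <<'E'
from plant import *
import cv2
s=get_state();print(s['clock'],s['tool_pos'],s['eef_rot'],s['opening'],r.nose_length)
for n in("top","scene"):
    p,d=snapshot(n);cv2.imwrite(f'pics/{n}.png',p[:,:,::-1]);c=camera_model(n);print(c)
E
```

```text
pics
0.0 [0.21581588 0.58589516 0.24890781] [ 1.75446457e-01  9.84488544e-01 -9.17806368e-04 -7.68107668e-05] 1.0027973793989657 0.011
{'intrinsics': array([[488.31215938,   0.        , 314.13574995],
       [  0.        , 488.31215938, 245.81219857],
       [  0.        ,   0.        ,   1.        ]]), 'view': array([[ 0.0308141 , -0.99951659,  0.00413152, -0.00235111],
       [-0.97744889, -0.03099721, -0.20888478,  0.55364498],
       [ 0.20891186,  0.00239824, -0.97793153,  1.09899299],
       [ 0.        ,  0.        ,  0.        ,  1.        ]])}
{'intrinsics': array([[621.06584462,   0.        , 313.93809642],
       [  0.        , 621.06584462, 230.13295432],
       [  0.        ,   0.        ,   1.        ]]), 'view': array([[ 0.61395671, -0.78916405,  0.01665092, -0.30628827],
       [-0.3459415 , -0.28797796, -0.89296874,  0.25807801],
       [ 0.70949393,  0.54248391, -0.4498106 ,  0.9781737 ],
       [ 0.        ,  0.        ,  0.        ,  1.        ]])}
```

View pics/top.png

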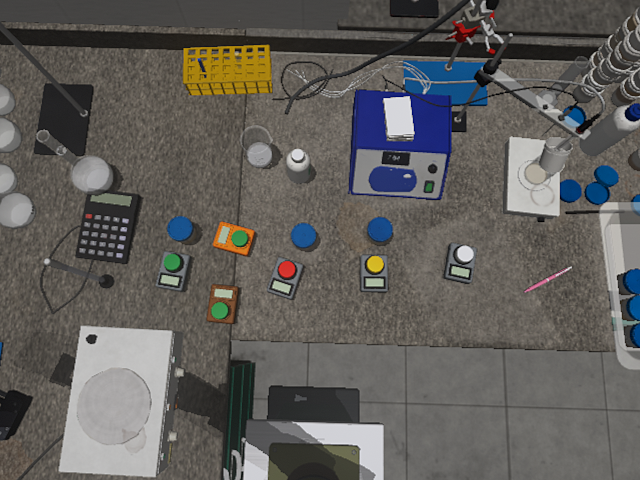

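View pics/scene.png

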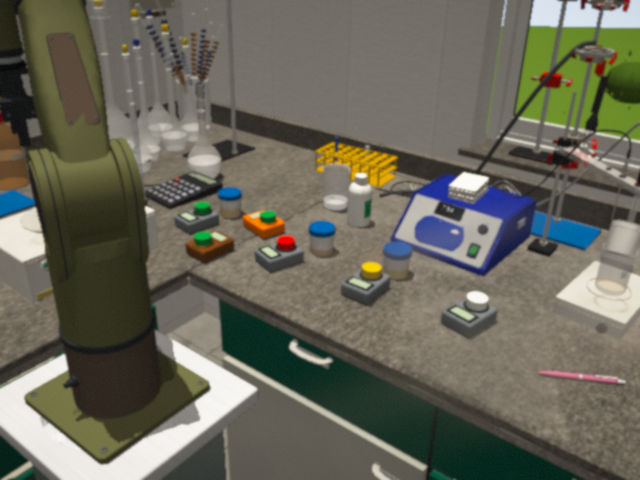

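Green candidates in the top view are the grey-bodied timer at (172,262), the orange one at (239,239) and the brown one at (221,311). I choose the grey one. Yellow is at (375,264), red at (287,269) and the spare white at (463,254). Next I measure these and check a close crop.

```bash
cat > h.py <<'E'
import numpy as np,cv2
from plant import *
HSV={'yellow':((22,150,120),(32,255,255)),'green':((50,120,60),(75,255,255)),'red':((0,170,110),(6,255,255))}
def ray(c,u,v,z):
    K,V=c['intrinsics'],c['view'];R,t=V[:3,:3],V[:3,3]
    o=-R.T@t;d=R.T@np.linalg.solve(K,[u,v,1]);return o+d*(z-o[2])/d[2]
def blobs(p,col,amin=60):
    m=cv2.inRange(cv2.cvtColor(p,cv2.COLOR_RGB2HSV),*map(np.array,HSV[col]))
    n,l,s,ce=cv2.connectedComponentsWithStats(m)
    return [(ce[i].round(1),s[i]) for i in range(1,n) if s[i,4]>=amin]
E
python3 - <<'E'
from h import *
p=cv2.imread('pics/top.png')[:,:,::-1].copy();c=camera_model('top')
_,d=snapshot('top')
for k in HSV:
    for ce,s in blobs(p,k):
        u,v=ce; print(k,ce,s[4],s[:4],ray(c,u,v,.047).round(3), d[int(v),int(u)])
for n,u,v in(('white',464,254),('cupY',380,229),('cupG',180,228),('cupR',304,236),('balance near',165,330),('balance far',160,470),('bottle',297,157),('blue box',440,95)):print(n,ray(c,u,v,.06).round(3),d[v,u])
# heights of tall things
K,V=c['intrinsics'],c['view']
v,u=np.mgrid[:480,:640];P=np.stack([(u-K[0,2])/K[0,0]*d,(v-K[1,2])/K[1,1]*d,d],-1)-V[:3,3];W=P@V[:3,:3]
print('max heights balance',W[330:470,65:175,2].max().round(3),'bounds',W[330:470,165,:2].max(0).round(2))
cv2.imwrite('pics/crop.png',cv2.resize(p[215:330,140:490],None,fx=2.2,fy=2.2,interpolation=2)[:,:,::-1])
E
```

```text
yellow [228.   70.6] 3398 [183  45  89  50] [1.013 0.252 0.047] 1.2820898
yellow [374.7 263.6] 218 [367 256  17  17] [ 0.517 -0.13   0.047] 1.1604637
green [239.2 238. ] 195 [232 231  16  15] [0.569 0.195 0.047] 1.1710101
green [171.7 261.8] 214 [164 254  16  17] [0.506 0.352 0.047] 1.1563197
green [219.4 310.2] 222 [211 302  17  17] [0.396 0.231 0.047] 1.1335176
red [463.3  27.5] 93 [453  21  24  12] [ 1.16  -0.362  0.047] 1.1331283
red [286.4 269. ] 224 [278 261  17  17] [0.498 0.079 0.047] 1.1545625
white [ 0.545 -0.339  0.06 ] 1.16337
cupY [ 0.599 -0.141  0.06 ] 1.1635197
cupG [0.586 0.336 0.06 ] 1.1640552
cupR [0.576 0.04  0.06 ] 1.1582713
balance near [0.346 0.349 0.06 ] 1.0759985
balance far [0.049 0.331 0.06 ] 1.0314661
bottle [0.775 0.064 0.06 ] 1.1341594
blue box [ 0.954 -0.292  0.06 ] 1.1876186
max heights balance 1.19 bounds [0.34 0.34]
```

View pics/crop.png

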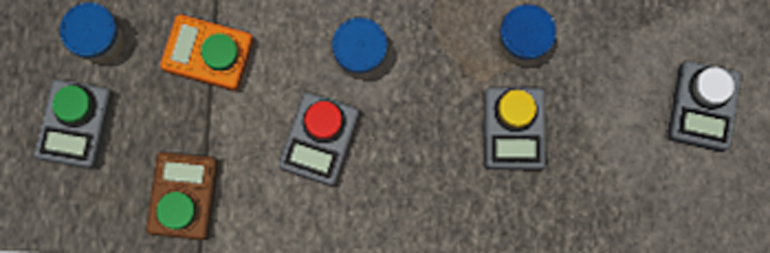

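The crop confirms it: the grey-bodied green timer is at the left, and the orange and brown ones are decoys. First move: gripper shut, staying high, out over the bench in front of the green timer.

```bash
python3 -m inch '-1 -0.025 -0.0117 0 0 0 0;-1 -0.025 -0.0117 0 0 0 0;-1 -0.025 -0.0117 0 0 0 0;-1 -0.025 -0.0117 0 0 0 0;-1 -0.025 -0.0117 0 0 0 0;-1 -0.025 -0.0117 0 0 0 0;-1 -0.025 -0.0117 0 0 0 0;-1 -0.025 -0.0117 0 0 0 0;-1 -0.025 -0.0117 0 0 0 0;-1 -0.025 -0.0117 0 0 0 0;-1 -0.025 -0.0117 0 0 0 0;-1 -0.025 -0.0117 0 0 0 0' 10
cat >> h.py <<'E'
from scipy.spatial.transform import Rotation as Ro
def go(x,y,z=None):
    s=get_state();d=np.array([x,y,s['tool_pos'][2] if z is None else z])-s['tool_pos']
    print(s['clock'],'tool shift',(Ro.from_quat(s['eef_rot']).inv().apply(d)).round(4),'F',np.round(s['contact_force'],2))
E
python3 -c "
from h import *
go(.5,-.13)"
```

```text
clock: 1.15
tool_pos: [0.4497, 0.3499, 0.2495]
eef_rot: [0.175, 0.984, -0.0, -0.0]
contact_force: [-0.1, -0.2, -0.8]
opening: 0.118
finger_force: 0.0
1.15 tool shift [-2.130e-01 -4.329e-01  1.000e-04] F [-0.07 -0.18 -0.83]
```

```bash
python3 -m inch '-1 -0.0133 -0.027 0 0 0 0;-1 -0.0133 -0.027 0 0 0 0;-1 -0.0133 -0.027 0 0 0 0;-1 -0.0133 -0.027 0 0 0 0;-1 -0.0133 -0.027 0 0 0 0;-1 -0.0133 -0.027 0 0 0 0;-1 -0.0133 -0.027 0 0 0 0;-1 -0.0133 -0.027 0 0 0 0;-1 -0.0133 -0.027 0 0 0 0;-1 -0.0133 -0.027 0 0 0 0;-1 -0.0133 -0.027 0 0 0 0;-1 -0.0133 -0.027 0 0 0 0;-1 -0.0133 -0.027 0 0 0 0;-1 -0.0133 -0.027 0 0 0 0;-1 -0.0133 -0.027 0 0 0 0;-1 -0.0133 -0.027 0 0 0 0;-1 0 0 0 0 0 0'
python3 - <<'E'
from h import *
c=camera_model('wrist');p,d=snapshot('wrist');cv2.imwrite('pics/w1.png',p[:,:,::-1])
for ce,s in blobs(p,'yellow',200):
    u,v=ce;print(ce,s,ray(c,u,v,.05).round(4),d[int(v),int(u)])
    K,V=c['intrinsics'],c['view'];D=d[int(v),int(u)]
    print(V[:3,:3].T@(D*np.linalg.solve(K,[u,v,1])-V[:3,3]))
go(.517,-.13)
E
```

```text
clock: 2.57
tool_pos: [0.499, -0.1355, 0.2493]
eef_rot: [0.18, 0.984, -0.002, 0.0]
contact_force: [-0.2, -1.2, -0.5]
opening: 0.005
finger_force: 0.0
2.6167 tool shift [-0.0163  0.008  -0.    ] F [-0.39  0.48 -0.27]
```

View pics/w1.png

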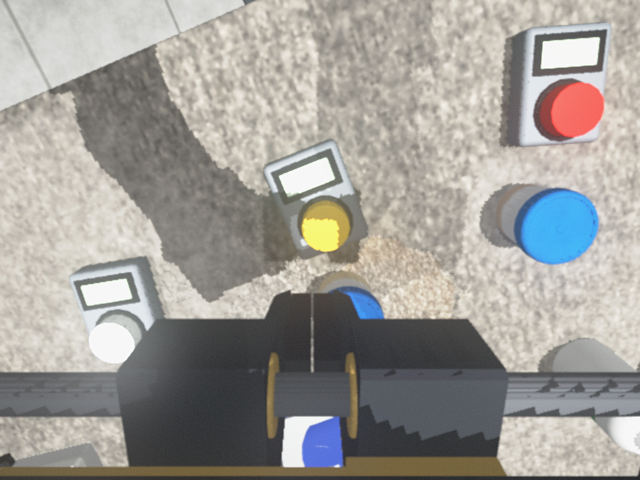

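The wrist view shows the yellow key at (325,226), partly in shadow, with white at (115,337) and red at (571,108). I loosen the yellow mask.

```bash
sed -i "s/(22,150,120),(32,255,255)/(20,110,50),(35,255,255)/" h.py; python3 - <<'E'
from h import *
c=camera_model('wrist');p,d=snapshot('wrist')
for k in('yellow','red'):
  for ce,s in blobs(p,k,400):
    u,v=s[0]+s[2]/2,s[1]+s[3]/2;D=d[int(v),int(u)]
    K,V=c['intrinsics'],c['view']
    print(k,ce,s,ray(c,*ce,.05).round(4),V[:3,:3].T@(D*np.linalg.solve(K,[u,v,1])-V[:3,3]))
go(.517,-.13,.075)
E
```

```text
yellow [320.3 227.9] [ 296  203   50   50 1924] [ 0.5166 -0.1309  0.05  ] [ 0.51682449 -0.13037731  0.05026823]
yellow [429.9 466.6] [ 346  457  159   19 2383] [ 0.7802 -0.1144  0.05  ] [ 0.48927054 -0.10815948  0.32814308]
yellow [193.2 470.9] [118 467 148   9 995] [ 0.7036 -0.3327  0.05  ] [ 0.47500631 -0.14293935  0.33024855]
2.6667 tool shift [-0.0172  0.0053  0.1744] F [ 0.29  1.41 -0.74]
```

```bash
python3 -m inch '-1 -0.0043 0.0013 0.02 0 0 0;-1 -0.0043 0.0013 0.025 0 0 0;-1 -0.0043 0.0013 0.025 0 0 0;-1 -0.0043 0.0014 0.025 0 0 0;-1 0 0 0.025 0 0 0;-1 0 0 0.02 0 0 0;-1 0 0 0.02 0 0 0;-1 0 0 0.0144 0 0 0;-1 0 0 0 0 0 0;-1 0 0 0 0 0 0'
python3 -c "
from h import *
go(.517,-.13,.0485)"
```

```text
clock: 3.5
tool_pos: [0.5171, -0.1269, 0.075]
eef_rot: [0.174, 0.985, 0.0, -0.001]
contact_force: [-0.2, -0.2, -0.2]
opening: 0.002
finger_force: 0.0
3.5 tool shift [-0.001  -0.003   0.0265] F [-0.21 -0.16 -0.23]
```

Over the key; pressing in small steps.

```bash
python3 -m inch '-1 -0.001 -0.003 0.005 0 0 0;-1 0 0 0.005 0 0 0;-1 0 0 0.003 0 0 0;-1 0 0 0.002 0 0 0;-1 0 0 0.002 0 0 0;-1 0 0 0.002 0 0 0;-1 0 0 0.002 0 0 0;-1 0 0 0.001 0 0 0;-1 0 0 0.001 0 0 0;-1 0 0 0 0 0 0;-1 0 0 0 0 0 0'
```

```text
clock: 4.42
tool_pos: [0.5175, -0.132, 0.0524]
eef_rot: [0.176, 0.984, -0.0, 0.0]
contact_force: [0.9, -0.2, 3.1]
opening: 0.01
finger_force: 1.8
```

```bash
python3 -m inch '-1 0 0 0.001 0 0 0;-1 0 0 0.001 0 0 0;-1 0 0 0.001 0 0 0;-1 0 0 0.001 0 0 0;-1 0 0 0 0 0 0;-1 0 0 0 0 0 0;-1 0 0 0 0 0 0'
```

```text
clock: 5.0
tool_pos: [0.5175, -0.132, 0.0484]
eef_rot: [0.176, 0.984, 0.0, 0.0]
contact_force: [-0.0, -1.1, 5.3]
opening: 0.004
finger_force: 2.3
```

Force 5.3 N at 12.6 mm down matches the stop. Raising and checking.

```bash
python3 -m inch '-1 0 0 -0.005 0 0 0;-1 0 0 -0.015 0 0 0;-1 0 0 -0.025 0 0 0;-1 0 0 -0.03 0 0 0;-1 0 0 -0.03 0 0 0;-1 0 0 -0.03 0 0 0;-1 0 0 -0.03 0 0 0;-1 0 0 -0.03 0 0 0;-1 0 0 0 0 0 0'
python3 - <<'E'
from h import *
c=camera_model('wrist');p,d=snapshot('wrist');p2,d2=snapshot('top')
cv2.imwrite('pics/w2.png',p[:,:,::-1])
for k in('yellow','red'):
  for ce,s in blobs(p,k,600):
    u,v=s[0]+s[2]/2,s[1]+s[3]/2;D=d[int(v),int(u)]
    K,V=c['intrinsics'],c['view']
    print(k,ce,s,V[:3,:3].T@(D*np.linalg.solve(K,[u,v,1])-V[:3,3]))
go(.49,.345)
E
```

```text
clock: 5.75
tool_pos: [0.5197, -0.1318, 0.2483]
eef_rot: [0.175, 0.984, 0.0, 0.004]
contact_force: [1.0, -0.2, -0.1]
opening: 0.001
finger_force: 0.0
yellow [311.1 204.9] [ 287  178   49   49 1496] [ 0.51867066 -0.13071276  0.03982065]
yellow [431.5 466.5] [ 350  457  155   19 2291] [ 0.50837883 -0.10795502  0.32781707]
yellow [195.8 471. ] [129 467 138   9 974] [ 0.49649297 -0.14317045  0.32767556]
5.85 tool shift [ 0.19   0.438 -0.   ] F [ 0.09 -0.7  -1.16]
```

Yellow cap is now at 40 mm, so it is down. On to green.

```bash
python3 -m inch '-1 0.0106 0.0243 0 0 0 0;-1 0.0106 0.0243 0 0 0 0;-1 0.0106 0.0243 0 0 0 0;-1 0.0106 0.0243 0 0 0 0;-1 0.0106 0.0243 0 0 0 0;-1 0.0106 0.0243 0 0 0 0;-1 0.0106 0.0243 0 0 0 0;-1 0.0106 0.0243 0 0 0 0;-1 0.0106 0.0243 0 0 0 0;-1 0.0106 0.0243 0 0 0 0;-1 0.0106 0.0243 0 0 0 0;-1 0.0106 0.0243 0 0 0 0;-1 0.0106 0.0243 0 0 0 0;-1 0.0106 0.0243 0 0 0 0;-1 0.0106 0.0243 0 0 0 0;-1 0.0106 0.0243 0 0 0 0;-1 0.0106 0.0243 0 0 0 0;-1 0.0106 0.0243 0 0 0 0;-1 0 0 0 0 0 0;-1 0 0 0 0 0 0'
python3 - <<'E'
from h import *
c=camera_model('wrist');p,d=snapshot('wrist')
cv2.imwrite('pics/w3.png',p[:,:,::-1])
for k in('green','red'):
  for ce,s in blobs(p,k,600):
    u,v=s[0]+s[2]/2,s[1]+s[3]/2;D=d[int(v),int(u)]
    K,V=c['intrinsics'],c['view']
    print(k,ce,s,V[:3,:3].T@(D*np.linalg.solve(K,[u,v,1])-V[:3,3]))
go(.506,.352,.075)
E
```

```text
clock: 7.52
tool_pos: [0.4874, 0.3456, 0.2411]
eef_rot: [0.174, 0.985, -0.001, -0.002]
contact_force: [0.5, -0.9, -0.3]
opening: 0.004
finger_force: 0.0
green [129.4 151.3] [ 104  126   52   52 2097] [0.39728232 0.23216474 0.05032775]
green [322.3 237.1] [ 304  221   36   35 1031] [0.51086232 0.34559878 0.0504808 ]
7.5667 tool shift [-0.0142  0.0145  0.1663] F [ 0.17 -0.72  0.35]
```

View pics/w3.png

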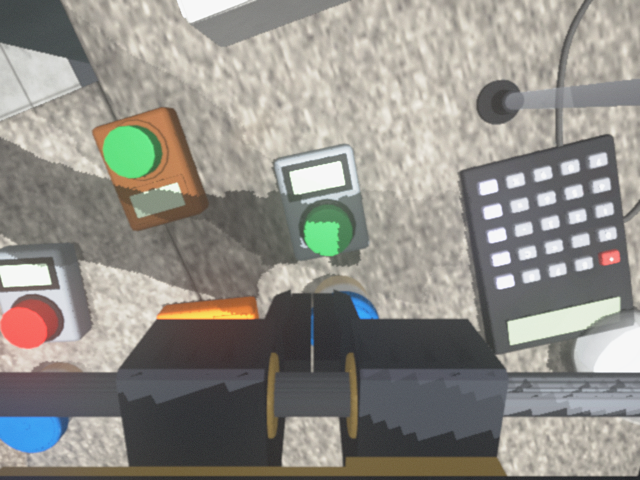

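The wrist view shows the grey green-key timer with its key centre near (327,230). The mask caught only the lit part, and the full centre agrees with the top view. The brown timer is at (131,151). The stand at (500,100) is clear of the gripper body. Descending.

```bash
python3 -m inch '-1 -0.0035 0.0035 0.02 0 0 0;-1 -0.0035 0.0035 0.025 0 0 0;-1 -0.0035 0.0035 0.025 0 0 0;-1 -0.0035 0.0035 0.025 0 0 0;-1 0 0 0.025 0 0 0;-1 0 0 0.02 0 0 0;-1 0 0 0.016 0 0 0;-1 0 0 0.010 0 0 0;-1 0 0 0 0 0 0;-1 0 0 0 0 0 0'
python3 -c "
from h import *
go(.506,.3515,.0485)"
```

```text
clock: 8.4
tool_pos: [0.5074, 0.3516, 0.077]
eef_rot: [0.176, 0.984, -0.001, -0.0]
contact_force: [0.6, 0.2, -0.3]
opening: 0.006
finger_force: 0.0
8.4 tool shift [ 0.0013 -0.0005  0.0285] F [ 0.61  0.22 -0.32]
```

```bash
python3 -m inch '-1 0.001 0 0.005 0 0 0;-1 0 0 0.005 0 0 0;-1 0 0 0.004 0 0 0;-1 0 0 0.002 0 0 0;-1 0 0 0.002 0 0 0;-1 0 0 0.002 0 0 0;-1 0 0 0.002 0 0 0;-1 0 0 0.002 0 0 0;-1 0 0 0.001 0 0 0;-1 0 0 0 0 0 0;-1 0 0 0 0 0 0'
```

```text
clock: 9.32
tool_pos: [0.5064, 0.3531, 0.0524]
eef_rot: [0.175, 0.984, 0.0, -0.0]
contact_force: [-1.0, -1.0, 3.6]
opening: 0.004
finger_force: 1.7
```

```bash
python3 -m inch '-1 0 0 0.001 0 0 0;-1 0 0 0.001 0 0 0;-1 0 0 0.001 0 0 0;-1 0 0 0.001 0 0 0;-1 0 0 0 0 0 0;-1 0 0 0 0 0 0;-1 0 0 0 0 0 0' && python3 -m inch '-1 0 0 -0.005 0 0 0;-1 0 0 -0.015 0 0 0;-1 0 0 -0.025 0 0 0;-1 0 0 -0.03 0 0 0;-1 0 0 -0.03 0 0 0;-1 0 0 -0.03 0 0 0;-1 0 0 -0.03 0 0 0;-1 0 0 -0.03 0 0 0;-1 0 0 0 0 0 0'
python3 - <<'E'
from h import *
c=camera_model('wrist');p,d=snapshot('wrist')
for ce,s in blobs(p,'green',400):
    u,v=s[0]+s[2]/2,s[1]+s[3]/2;D=d[int(v),int(u)]
    K,V=c['intrinsics'],c['view']
    print(ce,s,V[:3,:3].T@(D*np.linalg.solve(K,[u,v,1])-V[:3,3]))
go(.482,.076)
E
```

```text
clock: 9.9
tool_pos: [0.5064, 0.3531, 0.0484]
eef_rot: [0.175, 0.984, 0.0, -0.0]
contact_force: [-1.3, -0.8, 4.8]
opening: 0.006
finger_force: 2.3
clock: 10.65
tool_pos: [0.5091, 0.3556, 0.2495]
eef_rot: [0.176, 0.984, 0.005, 0.004]
contact_force: [0.8, 0.4, 0.4]
opening: 0.007
finger_force: 0.0
[104.5 126. ] [  78  101   56   52 2207] [0.39766447 0.23305062 0.04972496]
[307.3 191.8] [286 182  41  20 530] [0.49905071 0.35738654 0.03895708]
10.7 tool shift [-0.0718 -0.2704 -0.0015] F [ 1.14 -0.93 -0.88]
```

Green cap is at 39 mm, so it is down. On to red.

```bash
python3 -m inch '-1 -0.006 -0.0225 0 0 0 0;-1 -0.006 -0.0225 0 0 0 0;-1 -0.006 -0.0225 0 0 0 0;-1 -0.006 -0.0225 0 0 0 0;-1 -0.006 -0.0225 0 0 0 0;-1 -0.006 -0.0225 0 0 0 0;-1 -0.006 -0.0225 0 0 0 0;-1 -0.006 -0.0225 0 0 0 0;-1 -0.006 -0.0225 0 0 0 0;-1 -0.006 -0.0225 0 0 0 0;-1 -0.006 -0.0225 0 0 0 0;-1 -0.006 -0.0225 0 0 0 0;-1 0 0 0 0 0 0;-1 0 0 0 0 0 0'
python3 - <<'E'
from h import *
c=camera_model('wrist');p,d=snapshot('wrist');cv2.imwrite('pics/w4.png',p[:,:,::-1])
for ce,s in blobs(p,'red',400):
    u,v=s[0]+s[2]/2,s[1]+s[3]/2;D=d[int(v),int(u)]
    K,V=c['intrinsics'],c['view']
    print(ce,s,V[:3,:3].T@(D*np.linalg.solve(K,[u,v,1])-V[:3,3]))
go(.498,.079,.077)
E
```

```text
clock: 11.87
tool_pos: [0.4801, 0.0733, 0.2424]
eef_rot: [0.177, 0.984, -0.001, -0.001]
contact_force: [0.3, 0.8, -0.3]
opening: 0.005
finger_force: 0.0
11.9167 tool shift [-0.0153  0.01    0.1656] F [ 0.15  0.7  -0.03]
```

View pics/w4.png

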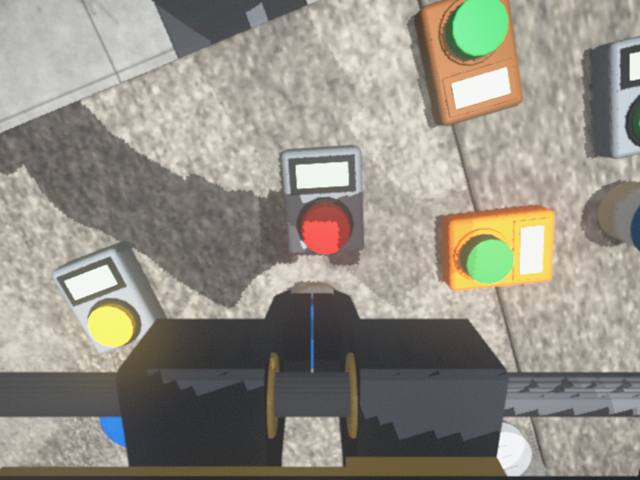

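The wrist view shows the red key centred near (325,227), the same offset as at the other two keys, so it agrees with the top-view position. Descending.

```bash
python3 -m inch '-1 -0.0038 0.0025 0.02 0 0 0;-1 -0.0038 0.0025 0.025 0 0 0;-1 -0.0038 0.0025 0.025 0 0 0;-1 -0.0038 0.0025 0.025 0 0 0;-1 0 0 0.025 0 0 0;-1 0 0 0.02 0 0 0;-1 0 0 0.016 0 0 0;-1 0 0 0.010 0 0 0;-1 0 0 0 0 0 0;-1 0 0 0 0 0 0'
python3 -c "
from h import *
go(.498,.079,.0485)"
```

```text
clock: 12.75
tool_pos: [0.4982, 0.08, 0.0771]
eef_rot: [0.175, 0.985, 0.0, -0.0]
contact_force: [1.0, -0.2, 0.4]
opening: 0.004
finger_force: 0.0
12.75 tool shift [-0.0001 -0.001   0.0286] F [ 0.97 -0.19  0.41]
```

```bash
python3 -m inch '-1 0 -0.001 0.005 0 0 0;-1 0 0 0.005 0 0 0;-1 0 0 0.004 0 0 0;-1 0 0 0.002 0 0 0;-1 0 0 0.002 0 0 0;-1 0 0 0.002 0 0 0;-1 0 0 0.002 0 0 0;-1 0 0 0.002 0 0 0;-1 0 0 0.001 0 0 0;-1 0 0 0 0 0 0;-1 0 0 0 0 0 0'
```

```text
clock: 13.67
tool_pos: [0.4982, 0.078, 0.0524]
eef_rot: [0.176, 0.984, 0.0, 0.0]
contact_force: [0.0, -0.7, 3.8]
opening: 0.003
finger_force: 1.7
```

```bash
python3 -m inch '-1 0 0 0.001 0 0 0;-1 0 0 0.001 0 0 0;-1 0 0 0.001 0 0 0;-1 0 0 0.001 0 0 0;-1 0 0 0 0 0 0;-1 0 0 0 0 0 0;-1 0 0 0 0 0 0' && python3 -m inch '-1 0 0 -0.005 0 0 0;-1 0 0 -0.015 0 0 0;-1 0 0 -0.025 0 0 0;-1 0 0 -0.03 0 0 0;-1 0 0 -0.03 0 0 0;-1 0 0 -0.03 0 0 0;-1 0 0 -0.03 0 0 0;-1 0 0 -0.03 0 0 0;-1 0.03 0 0 0 0 0;-1 0.03 0 0 0 0 0;-1 0 0 0 0 0 0;-1 0 0 0 0 0 0'
python3 - <<'E'
from h import *
HSV['red']=((0,120,50),(8,255,255))
c=camera_model('wrist');p,d=snapshot('wrist')
for k in('red','yellow'):
  for ce,s in blobs(p,k,400):
    u,v=s[0]+s[2]/2,s[1]+s[3]/2;D=d[int(v),int(u)]
    K,V=c['intrinsics'],c['view']
    print(k,ce,s,V[:3,:3].T@(D*np.linalg.solve(K,[u,v,1])-V[:3,3]))
E
```

```text
clock: 14.25
tool_pos: [0.4981, 0.078, 0.0483]
eef_rot: [0.176, 0.984, 0.0, 0.0]
contact_force: [-0.0, 0.7, 4.5]
opening: 0.009
finger_force: 2.3
clock: 15.25
tool_pos: [0.4401, 0.0992, 0.2435]
eef_rot: [0.174, 0.985, -0.0, -0.001]
contact_force: [0.3, -0.4, 0.1]
opening: 0.005
finger_force: 0.0
red [311.9 276.3] [ 288  255   48   46 1562] [0.49808007 0.07843595 0.03953716]
yellow [490.9 289.9] [ 434  264   98   69 2586] [0.56067105 0.208548   0.05059716]
yellow [103.9 361.2] [ 84 348  42  25 823] [ 0.50852144 -0.12508845  0.0403908 ]
yellow [364.9 468. ] [ 161  457  344   19 3942] [7.29551547e-01 1.86004559e-02 5.13143691e-04]
```

Red cap is at 39.5 mm, so all three keys are down and the arm is clear.

```bash
python3 -c "
from plant import r
print(r.finish_job())"
```

```text
the job is handed in; nothing more can be done
None
```

I pressed the yellow, green and red keys in that order, and each cap measured about 10 mm lower afterwards. I left the white timer and the decoys alone, kept readings near 5 N and handed the job in at about 15 s; no verdict came back.

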